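Restock the glue stick block

ROBOT

A 7-joint arm with a two-finger parallel gripper is mounted at the origin on the work surface. World frame = base frame: x ahead of the robot, y to its left, z up, the work surface at z = 0. Lengths are in mm, angles in rad, forces in N, time in s.
With the tool pointing down it reaches from about 400 to 850 mm from the base axis. Payload 6.9 kg.
Tool frame: the origin (TCP) lies at the very end of the fingers, on their centre line; the grasp point (between the pads) lies behind it (env.grip_depth is the z of the grasp point in the tool frame, in mm); z points along the fingers, y is the line along which they close (so a half turn about z gives the same grasp; the last joint's range is limited). The gripper opens to 85 mm and grips with 20 to 120 N. Pads are 22 mm wide; open, the fingers measure 114 mm over their backs; the gripper's body (76 mm by 85 mm) begins 54 mm behind the grasp point. The pads swing forward as they close: fully open they stand 13 mm farther back than shut.
Start: joints at [-1.153, 0.507, -0.238, 1.5, 0.126, 1.149, -0.155], TCP at [192.346, 594.655, 231.275] pointing down, gripper open.
Joint ranges: [-3.08, 3.08], [-0.24, 2.05], [-1.43, 1.35], [0, 2.5], [-1.52, 4.66], [0.17, 1.96], [-2.89, 2.89]. Speed limits (rad/s): [2.39, 2.39, 3.14, 3.14, 3.14, 3.14, 3.14].

INTERFACE

Orientations are given as a rotation vector (axis times angle).
In Python, from cell import env, effector, kin, monitor, viewer, spotter gives the robot as it stands. The module is installed in compiled form; this text tells all that it offers. Calls block until the motion is done:
- env.move_to(position, orientation): joint-space move of the TCP to a pose.
- env.movel(position, vel=150, frame=None): straight line of the TCP; frame=None keeps the orientation; vel is the mean speed in mm/s.
- env.movej(angles): joint-space move.
- effector.gripper_to(opening, grip_force=None): finger opening in mm; grip_force is the grip in N (None keeps the last); returns when the fingers have stopped.
- env.dwell(seconds).
- kin.inverse_kinematics(position, orientation): joint angles nearest the present ones, or None.
- monitor.read_state(): the state.
- viewer.get_image(name): name is "side" or "top"; returns a dict with "image" (400x640x3 uint8, red, green, blue), "intrinsics" (3x3 intrinsics, pixels), "distortion" ([k1, k2, p1, p2, k3] as OpenCV has them; the pictures are not rectified), "position" and "attitude" of the camera in the world. Camera axes: x right, y down, z forward; pixel columns grow to the right and rows downward; lengths in mm; the calibration is good to about 2 mm. A picture is of the moment at which its call begins. There is no depth.
A pose or a line that the arm cannot do raises env.Unreachable and nothing moves.
- env.job_done(): hands the job in; it is judged then, once.
Trained networks look in a picture, given as the dict that the camera call returned (one of the last four; its "shot" number tells which), for a name from the list of things; names that differ only in an ending like _2 or _b are one class to them, and where a whole thing is asked for, a point or a joint stands for the part that bears it (a point fixed in the world has none). Each returns a list of dicts, best first, with "confidence" (0 to 1); they miss things now and then, are a little off and sometimes report something else, mostly with a low value. They report only what shows in the picture. A call takes as long as a camera call.
- spotter.boxes_of(query, picture): "location" ([x, y, z] in mm, in world coordinates, good to about 4 mm: the middle of the surface that is visible of it).
- spotter.masks_of(query, picture): "pixels" (400x640 bool, what is visible of it).
The state is a dict: "clock": time; "joint_pos": joint angles; "joint_velocities": joint speeds; "joint_efforts": joint torques, N m; "position": TCP position; "ee_rot": TCP orientation; "contact_force": force on the tool from outside, world axes, zero at the start; "torque": the same for the moment, N m; "grip_width": finger opening in mm; "grasp_force": force on a finger pad.
Only numpy, scipy, OpenCV 4.12 (cv2) and the standard library are available. Lean on these libraries where they do the work, as an engineer would, in place of code of your own. Each camera call takes 0.05 s, during which the arm holds its last target. There are 200 camera calls.

TASK

The wooden block on the office desk has three wells for glue sticks, and only one of them is filled. Pick up the two spare glue sticks standing on the desk and stand one upright in each empty well, right down on the well's floor; leave the stick that is already in the block in its well. The stout correction-fluid bottle is not a glue stick and does not go in.

Things in the scene. Friction and masses are not known exactly. Their poses are not given: they have to be found in the camera images.
- block: Chunky wooden block, fixed to the desk, 78 (x) by 204 (y) by 50 (z) mm. Origin: centre of its underside, on the desk; z is up, y runs along its row of three wells. The wells are round, 48 mm in diameter, 40 mm deep (flat floor 10 mm above the desk), centred at x = 0 and y = -62, 0 and +62 mm in the block's frame, all alike. Which well is already filled changes from start to start.
- stood_center (a point): Centre (half-way up) of the glue stick that already stands in one of the wells, which can be any of the three. Upright cylinder 28 mm in diameter and 105 mm tall, white barrel, blue cap; its centre is 62.5 mm above the desk and its top 115 mm above it. z is along the stick, up.
- spare_a_center (a point): Centre (half-way up, 52.5 mm above its foot) of a spare standing on the desk; the same kind of glue stick: an upright cylinder 28 mm in diameter and 105 mm tall with a flat foot, white barrel, blue cap, 30 to 65 g. z is along the stick, up. A shorter, stouter correction-fluid bottle (36 mm wide, 70 mm tall, narrow neck and cap) stands on the desk too and is not a spare.
- spare_b_center (a point): Centre (half-way up, 52.5 mm above its foot) of the other spare standing on the desk; the same kind of glue stick: an upright cylinder 28 mm in diameter and 105 mm tall with a flat foot, white barrel, blue cap, 30 to 65 g. z is along the stick, up.

How it is judged:
By the outcome, as a careful person would: the job done as asked, in the order asked, and still so for the second after the job is handed in, with the robot touching nothing.
It also fails if it takes over 58 s, if anything falls off the work surface, if the arm or the gripper's body presses on something with over 40 N, if the wrist force passes 120 N, or if a joint passes its speed limit or range.

## Working session

There is one attempt and no reset: what is moved stays moved. The work goes in short steps, each a Python script; the robot and the scene stay as the last script left them, time stands still between calls to the robot, and variables do not carry over. Pictures are saved under pics/ and viewed, at most 10 in all, crops included, and the job is handed in when it is done.

```bash
mkdir -p pics
cat > shot.py <<'E'
from cell import env, effector, kin, monitor, viewer, spotter
import numpy as np, cv2
def save(p,n): cv2.imwrite(f"pics/{n}.png",p["image"][:,:,::-1])
E
python3 - <<'E'
from shot import *
s=monitor.read_state(); print(s["clock"],s["position"],s["ee_rot"],env.grip_depth)
P={}
for n in("top","side"):
    p=viewer.get_image(n); save(p,n+"1"); P[n]=p
    print(n,p["intrinsics"].tolist(),p["distortion"],p["position"],np.round(p["attitude"],4).tolist())
    for q in("block","stood_center","spare_a_center"):
        for b in spotter.boxes_of(q,p): print(q,b["confidence"],np.round(b["location"]))
        for m in spotter.masks_of(q,p):
            ys,xs=np.nonzero(m["pixels"]); print("  mask",round(m["confidence"],2),len(xs),xs.min(),xs.max(),ys.min(),ys.max()) if len(xs) else 0
a=np.hstack([P["top"]["image"]]);
E
```

```text
0.0 [192.2811487  594.14662811 230.39971065] [-4.89392859e-01 -3.10299962e+00  2.85481469e-03] -18.700000000000003
top [[368.22073102624154, 0.0, 317.28007085854057], [0.0, 368.22073102624154, 203.03380446324132], [0.0, 0.0, 1.0]] [-0.06896951  0.          0.          0.          0.        ] [418.61521457  17.48944514 822.71530144] [-2.1431, 2.1152, -0.1906]
block 0.74 [454. 308.  91.]
block 0.68 [607.  55.  55.]
  mask 0.9 3482 245 344 152 208
stood_center 0.73 [611. 120. 111.]
  mask 0.85 314 257 275 158 182
spare_a_center 0.62 [426.  75. 110.]
  mask 0.67 153 281 295 257 269
side [[465.41099819237587, 0.0, 308.04171706883557], [0.0, 465.41099819237587, 201.73613741920536], [0.0, 0.0, 1.0]] [-0.08090062  0.          0.          0.          0.        ] [358.23316444 754.77204633 878.94353569] [-0.3429, 2.8071, -1.1298]
block 0.98 [601.  72.  46.]
  mask 0.77 2767 241 311 191 272
stood_center 0.95 [619. 136.  88.]
  mask 0.63 348 257 270 218 249
spare_a_center 0.73 [454. 328.  74.]
spare_a_center 0.6 [424.  86.  67.]
  mask 0.84 408 346 359 220 257
```

View pics/top1.png

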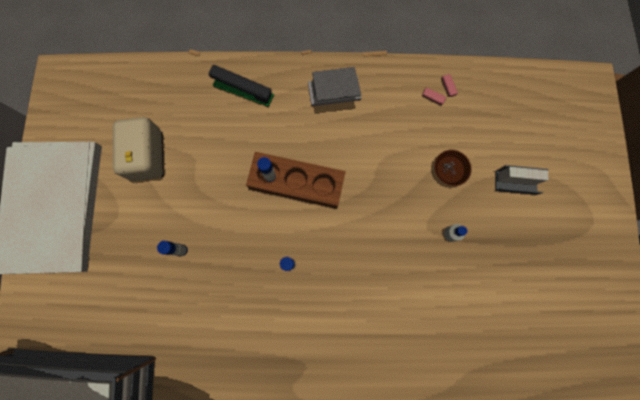

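View pics/side1.png

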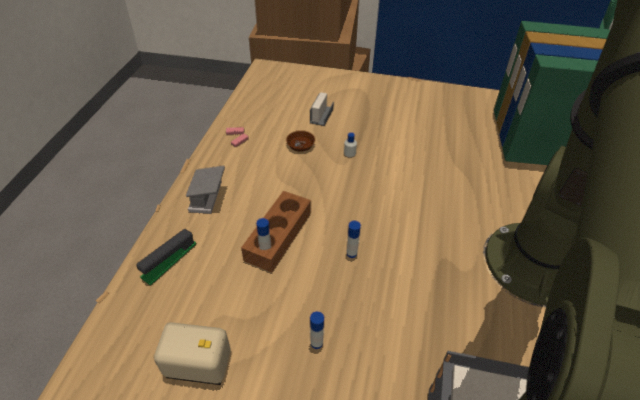

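The block sits at about (296,180) in the top view, with its +y (left) well filled by the stick whose cap is at (265,165). The spares are at (166,247) and (287,264), and the correction bottle is at (457,232). Next I fit the poses in both views.

```bash
cat >> shot.py <<'E'
from scipy.optimize import least_squares, minimize
from scipy.spatial.transform import Rotation as Ro
def proj(X,p):
    R=Ro.from_rotvec(p["attitude"]).as_matrix().T
    return cv2.projectPoints(np.float64(X),cv2.Rodrigues(R)[0],-R@p["position"],p["intrinsics"],np.float64(p["distortion"]))[0][:,0]
def hull(X,p): return cv2.convexHull(np.float32(proj(X,p)))
def cyl(x,y,z0,z1,r=14):
    t=np.linspace(0,2*np.pi,40); return np.array([[x+r*np.cos(a),y+r*np.sin(a),z] for z in(z0,z1) for a in t])
def caps(p):
    im=p["image"].astype(int); m=((im[...,2]>im[...,0]+40)&(im[...,2]>im[...,1]+30)).astype(np.uint8)
    n,_,st,c=cv2.connectedComponentsWithStats(m); return [(c[i],st[i,4]) for i in range(1,n) if 40<st[i,4]<600]
def cen(h):
    m=cv2.moments(h); return np.array([m["m10"]/m["m00"],m["m01"]/m["m00"]]),m["m00"]
def fitstick(g,ztop,P,L=28):
    """g: start xy; matches the blue cap centroid and area in each picture"""
    C=[(p,min(caps(p),key=lambda c:np.linalg.norm(c[0]-cen(hull(cyl(*g,ztop-L,ztop),p))[0]))) for p in P]
    def f(v):
        o=[]
        for p,(c,a) in C:
            q,A=cen(hull(cyl(v[0],v[1],ztop-v[2],ztop),p)); o+=list(q-c)+[(A-a)/a]
        return o
    r=least_squares(f,[*g,L],x_scale=[1,1,1]); return r.x,np.round(r.fun,2)
def box(v):
    c,s=np.cos(v[2]),np.sin(v[2])
    return np.array([[v[0]+c*a-s*b,v[1]+s*a+c*b,z] for a in(-39,39) for b in(-102,102) for z in(0,50)])
E
python3 - <<'E'
from shot import *
P=[viewer.get_image(n) for n in("top","side")]
for p in P: print([(np.round(c).tolist(),int(a)) for c,a in caps(p)])
for n,g,z in(("stood",(615,128),115),("A",(426,80),105),("B",(454,325),105)): print(n,*fitstick(g,z,P))
M=[]
for p in P:
    m=spotter.masks_of("block",p); 
    if not m: print("no mask"); continue
    ign=np.zeros((400,640),np.uint8); 
    for q in spotter.masks_of("stood_center",p)[:1]: ign|=q["pixels"].astype(np.uint8)
    ign=cv2.dilate(ign,np.ones((5,5)))>0
    M.append((p,m[0]["pixels"],ign))
def cost(v,sel=None):
    o=0
    for p,m,ign in M:
        k=np.zeros((400,640),np.uint8); cv2.fillConvexPoly(k,np.int32(np.round(hull(box(v),p)*16)),1,shift=4); k=k>0
        o+=((k^m)&~ign).sum()/m.sum()
    return o
r=min((minimize(cost,[604,66,y],method="Nelder-Mead",options=dict(initial_simplex=[[604,66,y],[615,66,y],[604,78,y],[604,66,y+.12]])) for y in(-.25,0,.15,.3)),key=lambda r:r.fun)
print(r.x,r.fun)
for v,n in zip(P,("top","side")):
    im=v["image"][:,:,::-1].copy(); c,s=np.cos(r.x[2]),np.sin(r.x[2])
    cv2.polylines(im,[np.int32(hull(box(r.x),v))],True,(0,255,0))
    for b in(-62,0,62): cv2.polylines(im,[np.int32(proj(cyl(r.x[0]-s*b,r.x[1]+c*b,50,50,24)[:40],v))],True,(255,255,0))
    cv2.imwrite(f"pics/ov_{n}.png",cv2.resize(im[130:290,220:380],None,fx=3,fy=3))
a=cv2.hconcat([cv2.imread("pics/ov_top.png"),cv2.imread("pics/ov_side.png")]); cv2.imwrite("pics/ov.png",cv2.resize(a,(800,400)))
E
```

```text
[([264.0, 164.0], 132), ([462.0, 230.0], 63), ([164.0, 247.0], 132), ([287.0, 264.0], 135)]
[([262.0, 226.0], 144), ([354.0, 228.0], 145), ([317.0, 320.0], 202)]
stood [625.95790616 124.98207841  28.33352113] [ 1.11  0.55  0.53 -0.63 -0.39  0.4 ]
A [427.82939705  76.16595272  28.41131065] [-0.2   0.15  0.32 -0.34 -0.14  0.37]
B [454.83466763 320.94725557  27.13804666] [ 0.69  0.6   0.73 -0.3   0.48  0.28]
[ 6.10620099e+02  6.46264290e+01 -2.14484348e-01] 0.07625935015787097
```

View pics/ov.png

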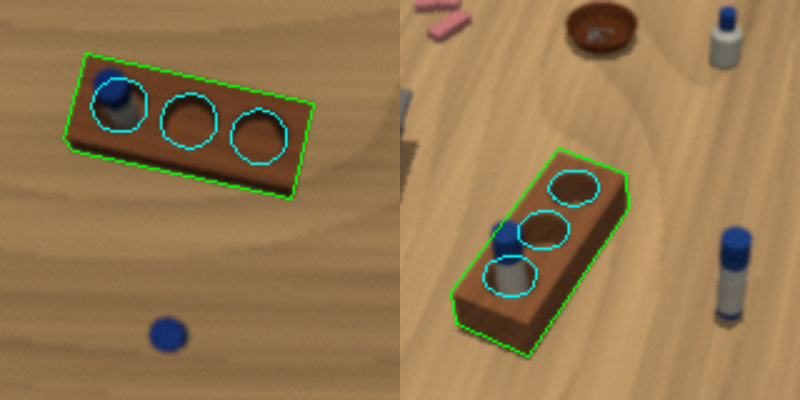

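The fit matches the picture: the green outline follows the block in both views, and the filled well is at +62 mm. I'll pick B, the spare nearer the arm, and check the grasp.

```bash
cat >> shot.py <<'E'
BX,BY,YAW=610.6,64.6,-0.2145
GH=68                       # grasp height above the foot
def well(b): return BX-np.sin(YAW)*b, BY+np.cos(YAW)*b
def tool(sign):
    y=sign*np.array([np.cos(YAW),np.sin(YAW),0]); z=np.array([0,0,-1.])
    return Ro.from_matrix(np.column_stack([np.cross(y,z),y,z])).as_rotvec()
def st(msg):
    s=monitor.read_state(); print(msg,round(s["clock"],2),np.round(s["position"],1),"F",np.round(s["contact_force"],1),"w",round(s["grip_width"],1),"gf",round(s["grasp_force"],1)); return s
E
python3 - <<'E'
from shot import *
x,y=454.8,321.0
q0=np.array(monitor.read_state()["joint_pos"]); best=None
for sg in(1,-1):
    q=kin.inverse_kinematics([x,y,260],tool(sg)); print(sg,None if q is None else np.round(q,2))
    if q is not None and (best is None or abs(q-q0).max()<best[0]): best=(abs(np.array(q)-q0).max(),sg)
sg=best[1]; open("sg","w").write(str(sg))
env.move_to([x,y,260],tool(sg)); st("above")
env.movel([x,y,130]); P=[viewer.get_image(n) for n in("top","side")]
im=cv2.resize(np.hstack([P[0]["image"][150:350,80:330],P[1]["image"][200:400,220:470]]),(800,320)); save({"image":im},"aboveB")
st("pre")
E
```

```text
1 [-0.77  0.38  0.17  1.64 -0.07  1.13 -0.8 ]
-1 [-0.26  0.42 -0.6   1.63  0.25  1.17  2.01]
above 2.42 [453.8 322.6 259.8] F [-0.4 -0.3 -0.5] w 85.1 gf 0.0
pre 3.53 [455.3 321.4 131. ] F [ 0.3 -0.3  0.2] w 85.4 gf 0.0
```

View pics/aboveB.png

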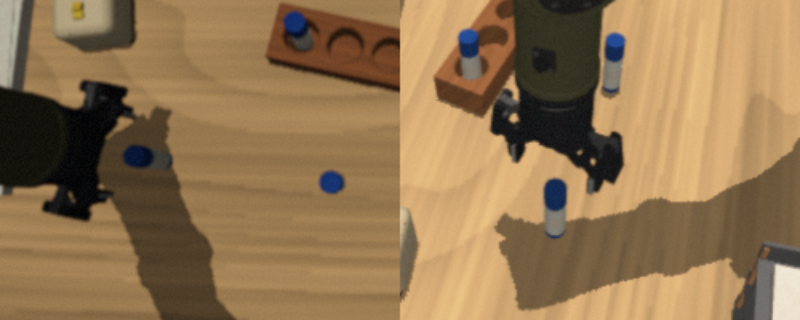

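The open fingertips straddle the spare: their midpoint is near pixel (154,246) in the top view, which matches the projected TCP over the cap at (166,248). I'll grasp it now.

```bash
cat >> shot.py <<'E'
def pick(x,y):
    env.movel([x,y,GH+env.grip_depth],vel=100); st("down")
    effector.gripper_to(10,40); s=st("grip")
    env.movel([x,y,215],vel=150); return st("lift")
def looks(n,c1,c2):
    P=[viewer.get_image(k) for k in("top","side")]
    f=lambda p,c:p["image"][c[1]:c[1]+160,c[0]:c[0]+200]
    save({"image":cv2.resize(np.hstack([f(P[0],c1),f(P[1],c2)]),(800,320))},n); return P
E
python3 - <<'E'
from shot import *
pick(454.8,321)
x,y=well(0); env.movel([x,y,215],vel=200); st("over well")
env.movel([x,y,130],vel=150); st("z130")
looks("wellB",(220,110),(200,140))
E
```

```text
down 4.49 [455.2 321.2  49.8] F [ 0.8  0.4 -0.4] w 85.6 gf 0.0
grip 5.05 [454.9 321.1  49.5] F [-0.9  0.   1.9] w 27.4 gf 39.1
lift 6.31 [454.4 320.7 214.1] F [-1.3 -1.1 -0.6] w 27.1 gf 39.3
over well 7.96 [610.2  66.  215. ] F [-0.2 -0.4 -0.1] w 27.2 gf 39.3
z130 8.68 [611.1  64.9 130.7] F [ 1.6  1.  -0.5] w 27.3 gf 39.3
```

View pics/wellB.png

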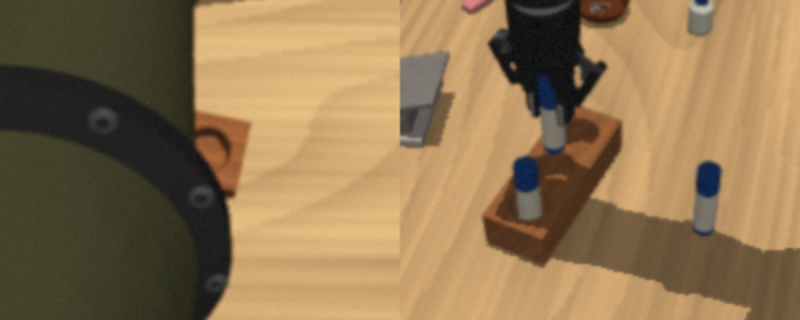

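The stick is held upright, with its foot at crop pixel (556,150), above the middle well at (558,178). The stood stick hasn't moved. Next I lower it until it touches, then release.

```bash
cat >> shot.py <<'E'
def seat(x,y):
    env.movel([x,y,66],vel=80); f0=st("in")["contact_force"][2]
    z=64.
    while z>=56:
        env.movel([x,y,z],vel=20); env.dwell(.1); s=monitor.read_state(); f=s["contact_force"][2]
        print(z,round(s["position"][2],1),round(f,1))
        if abs(f-f0)>6: break
        z-=1
    effector.gripper_to(52); env.dwell(.2); st("open")
    env.movel([x,y,215],vel=150); st("up")
E
python3 - <<'E'
from shot import *
seat(*well(0))
x,y=427.8,76.2
env.movel([x,y,215],vel=200); effector.gripper_to(85); env.movel([x,y,150]); st("above A")
P=looks("afterB",(220,110),(230,140))
E
```

```text
in 9.72 [611.   64.6  66.5] F [-0.1  0.  -0.8] w 27.5 gf 39.3
64.0 64.2 -0.7
63.0 63.0 -1.0
62.0 62.0 -0.7
61.0 61.0 -0.9
60.0 60.0 0.1
59.0 59.5 5.7
open 12.39 [610.6  64.6  58.9] F [-0.9  0.2 -0.2] w 52.0 gf 0.0
up 13.58 [610.   64.6 214.1] F [-0.1 -0.2 -0.1] w 52.2 gf 0.0
above A 15.67 [428.1  76.2 150.3] F [0.1 0.6 1.7] w 84.7 gf 0.0
```

View pics/afterB.png

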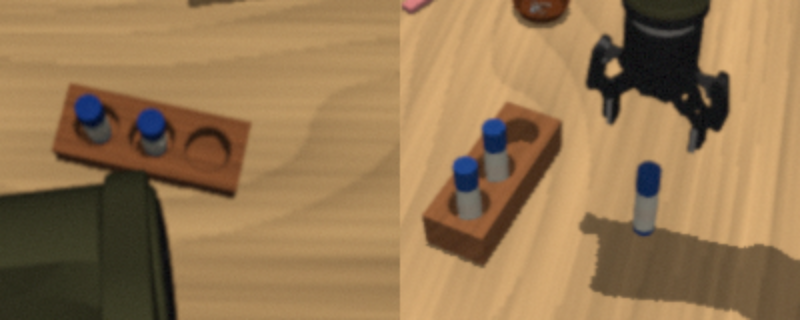

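The first spare stands upright in the middle well at top-crop (151,130), level with the stood stick. The floor contact came at z = 59.5, as expected. The gripper straddles spare A, so I'll pick and place it.

Run:
```python
from shot import *
s=pick(427.8,76.2)
if s["grip_width"]>24:
    x,y=well(-62); env.movel([x,y,215],vel=200); seat(x,y)
    env.movel([480,-150,260],vel=250); env.dwell(.3); st("clear")
    P=looks("afterA",(220,110),(200,140))
    for n,g in(("mid",well(0)),("last",well(-62)),("stood",well(62))): print(n,np.round(g,1),*fitstick(g,115,P[1:]))
```

```text
down 16.93 [428.1  76.3  49.7] F [ 0.5 -0.3 -1. ] w 84.9 gf 0.0
grip 17.49 [428.   76.2  49.6] F [-0.7  0.2  5.3] w 26.9 gf 39.0
lift 18.75 [427.3  76.1 214.3] F [-0.1  0.3 -0.3] w 27.0 gf 39.3
in 21.84 [597.6   4.   66.4] F [ 0.  -0.1 -0.7] w 27.2 gf 39.3
64.0 64.0 -0.2
63.0 63.0 0.6
62.0 62.0 -1.2
61.0 61.0 0.1
60.0 60.0 -0.8
59.0 59.6 4.8
58.0 59.6 12.8
open 24.86 [597.4   4.   57.8] F [-0.2 -0.2 -0.5] w 52.3 gf 0.0
up 26.06 [596.9   4.1 214.1] F [-0.6 -0.9 -0. ] w 51.3 gf 0.0
clear 27.3 [ 480.4 -149.2  259.6] F [0.2 0.4 0.1] w 52.3 gf 0.0
mid [610.6  64.6] [609.18566096  63.75421696  26.04865768] [ 0.03 -0.27  0.29]
last [597.4   4. ] [596.86581189   4.02085736  27.77011095] [ 0.1  -0.22  0.34]
stood [623.8 125.2] [623.70850573 126.64696027  27.07559548] [ 0.01 -0.14  0.27]
```

View pics/afterA.png

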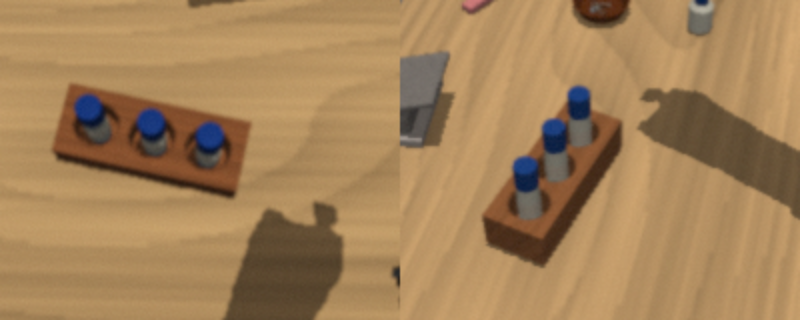

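All three sticks stand upright and level in their wells, at top-crop (93,120), (152,132) and (209,143). The bottle is where it was and the gripper is clear.

```bash
python3 -c "
from shot import *
print(env.job_done())"
```

```text
the job is handed in; nothing more can be done
None
```

Both spare glue sticks now stand upright on the floors of the two empty wells; the stick already in the block and the correction-fluid bottle were left where they were, and the job was handed in at about 27 s.

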